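# Draw a guarded slide bolt with the hooked rod

## Robot

A 7-joint arm with a two-finger parallel gripper is mounted at the origin on a cart in front of the work surface, level with it; the furniture and walls round the work are solid. World frame = base frame: x ahead of the robot, y to its left, z up, the work surface at z = 0. Lengths are in m, angles in rad, forces in N, time in s.
With the tool pointing down it reaches from about 0.4 to 0.9 m from the base axis. Payload 5.5 kg.
Tool frame: the origin (TCP) lies midway between the tips of the shut fingers; the grasp point (between the pads) lies 19 mm behind it (manip.grip_depth is the distance from the TCP to the grasp point, in m); z points along the fingers, y is the line along which they close (so a half turn about z gives the same grasp; the last joint's range is limited). The gripper opens to 92 mm and grips with 3 to 60 N. Pads are 19 mm wide; open, the fingers measure 130 mm over their backs; the gripper's body (75 mm by 190 mm) begins 47 mm behind the grasp point.
Start: joints at [1.401, 0.501, -0.427, 1.55, 0.221, 1.138, -0.21], TCP at [0.273, -0.59, 0.227] pointing down, gripper open.
Joint ranges: [-2.88, 2.88], [-0.31, 2.03], [-1.54, 1.56], [0.2, 2.42], [-1.41, 4.55], [0.19, 2.02], [-2.57, 2.57]. Speed limits (rad/s): [2.57, 2.57, 3.14, 3.14, 3.14, 3.14, 3.14].

## Interface

Orientations are given as a unit quaternion [x, y, z, w].
In Python, from bench import manip, effector, viewer gives the robot as it stands. Calls block until the motion is done:
- manip.move_pose(position, orientation): joint-space move of the TCP to a pose.
- manip.servo_line(position, ori=None, vel=0.15): straight line of the TCP; ori=None keeps the orientation; vel is the mean speed in m/s.
- manip.movej(angles): joint-space move.
- effector.open_jaws() and effector.close(f_grip=None): open the fingers fully, or close them until they stop; f_grip is the grip in N (None keeps the last).
- manip.sleep(seconds).
- manip.solve_ik(position, orientation): joint angles nearest the present ones, or None.
- viewer.get_image(name): name is "side" or "top"; returns the picture (480x640x3 uint8, red, green, blue); there is no depth.
- viewer.get_calibration(name): a dict with "vfov" (degrees; the focal length in pixels is half the picture's height over the tangent of half this angle, whatever the lens; pixels are square), "cx", "cy" (the principal point, pixels), "eye" and "attitude" of the camera in the world. Camera axes: x right, y down, z forward; pixel columns grow to the right and rows downward; lengths in m; the calibration is good to about 2 mm. A picture is of the moment at which its call begins. get_calibration takes no time and is no camera call.
A pose or a line that the arm cannot do raises manip.PlanningError and nothing moves.
- manip.hand_in(): hands the job in; it is judged then, once.
Readings, each from a call of its own:
- manip.current_clock(): time.
- manip.current_q(): joint angles.
- manip.current_joint_velocities(): joint speeds.
- manip.current_tau(): joint torques, N m.
- manip.current_tool_pos(): TCP position.
- manip.current_tcp_rot(): TCP orientation.
- manip.current_force(): force on the tool from outside, world axes, zero at the start.
- manip.current_wrist_torque(): the same for the moment, N m.
- manip.current_finger_gap(): finger opening in m.
- manip.current_gripper_force(): force on a finger pad.
Only numpy, scipy, OpenCV 4.12 (cv2) and the standard library are available. Lean on these libraries where they do the work, as an engineer would, in place of code of your own. Each camera call takes 0.05 s, during which the arm holds its last target. There are 200 camera calls.

## Task

The slide bolt of the grey steel lock case sits under a finger guard where no hand fits: take the hooked rod from its rest, reach in under the guard, hook the bow of the bolt from behind and draw the bolt towards the open mouth until it is fully open against its stop. Bed it there with a steady pull of about 12 N, kept up for a good second, and never load the rod against the lock case or its bolt with more than 22 N. Then bring the rod out and lay it back on its rest as it lay; touch the lock case and its bolt with nothing but the rod, and leave the cap, the screwdriver and the bracket where they are.

Things in the scene. Friction and masses are not known exactly. Their poses are not given: they have to be found in the camera images.
- lock_case: Grey sheet-steel lock case, fixed; 140 (x) x 100 (y) x 116 (z) mm on a base plate 150 x 124 x 6 mm. Origin: centre of its underside; its -x axis points out of the open mouth, z up. Walls 4 mm, inside 92 mm wide; back wall's inner face at x = +66 mm. Its roof, the finger guard, has its underside 112 mm above the tray and a lengthwise slot 16 mm wide over the bolt, to see it.
- mouth (a point): Centre of the open mouth of the lock case, 60 mm above the tray, 70 mm in front (-x) of the case's origin; axes as the lock case. The mouth is 92 mm wide and open from 6 to 112 mm above the tray.
- bow (a point): Middle of the crossbar of the bolt's bow, an arch of 8 mm steel bar across the bolt: crossbar along y, 34 mm straight, centre 46, top 50 mm above the tray; posts 44 mm apart. Behind it (+x) all lies below 25 mm. Moves with the bolt, axes as the case. Starts 85 to 57 mm inside the mouth, drags with 3 N, stays where left; its hidden rigid stop, 54 to 40 mm inside, 17 to 31 mm from the start, must be felt.
- rod_rest: Fixed rest of the rod: base plate with two black saddles, 12 mm thick, at x = -43 mm (seat 51 mm high, under the handle, 32 mm wide) and x = +90 mm (seat 58 mm high, under the shaft, 24 mm wide), with ears 12 mm above the seats at both sides. Origin on the tray under the rod's grip point; x points along the lying rod to its hook.
- seat (a point): Point 62 mm above the origin of the rod rest, where the rod's grip point (rod_grip) is when the rod lies on its rest; axes as the rod rest.
- rod_grip (a point): Grip point of the loose hooked rod, on the rod's axis in its black handle; x along the rod to the hook, z up on the rest. Handle 18 wide (y) x 22 high (z) mm, from 70 mm behind to 55 mm ahead of this point; then a steel shaft of 8 mm diameter on the same axis. About 150 g; centre of mass up to 40 mm ahead of this point.
- rod_hook (a point): Middle of the rod's hook, on the centre line of its 8 mm thick, downward bent end; 190 mm ahead (x) of rod_grip and 19 mm below it. The end of the hook is 34 mm below the rod's axis.
- hook_rod: The hooked rod itself; origin and axes as point rod_grip.
- cream_cap: Bystander: loose yellowed filler cap, 56 mm across, 28 high, origin under its centre.
- driver_blue: Bystander: loose screwdriver with black and blue handle, 174 mm long (y), 30 mm thick, origin under its middle.
- zinc_bracket: Bystander: loose zinc-yellow bracket, 63 x 43 x 36 mm, origin under its centre.

How it is judged:
On the way, in this order (a step that is already met when the one before it is completed fails the run):
1. the rod is lifted clear of its rest (distance between rod_grip and seat above 0.04 m and contact force between hook_rod and rod_rest below 0.1 N), for 0.2 s.
2. the hook is behind the bow, reaching below the top of its crossbar (x of rod_hook in the frame of bow between 0.004 and 0.05 m and z of rod_hook in the frame of bow below 0.012 m and y of rod_hook in the frame of bow between -0.022 and 0.022 m), for 0.1 s.
3. the bolt stands against its stop (drawn over 15.5 mm, the rod at rest under load) and the hook keeps pulling with 7 to 22 N, more than the bolt's drag, for 0.6 s (distance of bow from where it was at the start of the episode above 0.0155 m and linear speed of hook_rod below 0.005 m/s and contact force between hook_rod and lock_case between 7 and 22 N and x of rod_hook in the frame of bow above 0.002 m), for 0.6 s.
At the end, for the whole second after the job is handed in: The bolt is left drawn, over 15.5 mm from where it started; the rod lies at rest in both saddles of its rest, hook the same way as at the start, its grip point within 20 mm of the seat point and within 6 mm of its height, its axis within 0.12 rad of the rest's (distance of bow from where it was at the start of the episode above 0.0155 m and distance between rod_grip and seat below 0.02 m and z of rod_grip in the frame of seat between -0.006 and 0.006 m and angle between the x axis of rod_grip and the x axis of seat, either way round below 0.12 rad and x of rod_hook in the frame of seat above 0.15 m and linear speed of hook_rod below 0.02 m/s); the robot touches nothing.
It fails at once if the rod is loaded against the lock case or its bolt with more than 22 N (contact force between hook_rod and lock_case above 22 N).
It fails at once if fingers or arm touch the lock case or its bolt (contact force between any of the fingers, the arm and lock_case above 0.5 N).
It fails at once if the cap, screwdriver or bracket is moved more than 10 mm (distance of any of cream_cap, driver_blue, zinc_bracket from where it was at the start of the episode above 0.01 m).
It also fails if it takes over 64 s, if anything falls off the work surface, if the arm or the gripper's body presses on something with over 40 N, if the wrist force passes 120 N, or if a joint passes its speed limit or range.

## Working session

There is one attempt and no reset: what is moved stays moved. The work goes in short steps, each a Python script; the robot and the scene stay as the last script left them, time stands still between calls to the robot, and variables do not carry over. Pictures are saved under pics/ and viewed, at most 10 in all, crops included, and the job is handed in when it is done.

```bash
ls; mkdir -p pics; python3 - <<'E'
from bench import manip, effector, viewer
import cv2
for n in("side","top"):
    cv2.imwrite(f"pics/{n}0.png",viewer.get_image(n)[:,:,::-1]); print(viewer.get_calibration(n))
print(manip.current_clock(),manip.current_tool_pos(),manip.current_tcp_rot(),manip.current_force(),manip.grip_depth)
E
```

```text
pics
{'vfov': 51.63047368749086, 'cx': 313.9682011557495, 'cy': 248.67493064082424, 'eye': array([0.47971083, 0.84343791, 0.65517172]), 'attitude': array([-0.07208785,  0.89503048, -0.43923293,  0.02825279])}
{'vfov': 45.15010966279895, 'cx': 323.15010710299015, 'cy': 244.650376345587, 'eye': array([0.48805971, 0.09491693, 0.98302491]), 'attitude': array([ 0.71356432, -0.69921219,  0.03634009, -0.02465107])}
0.1 [ 0.27229277 -0.58951061  0.22574436] [ 9.76673432e-01  2.14728219e-01 -1.50737651e-04 -8.81410902e-04] [-0.35529449  0.35169687  0.20514545] 0.0188
```

View pics/top0.png

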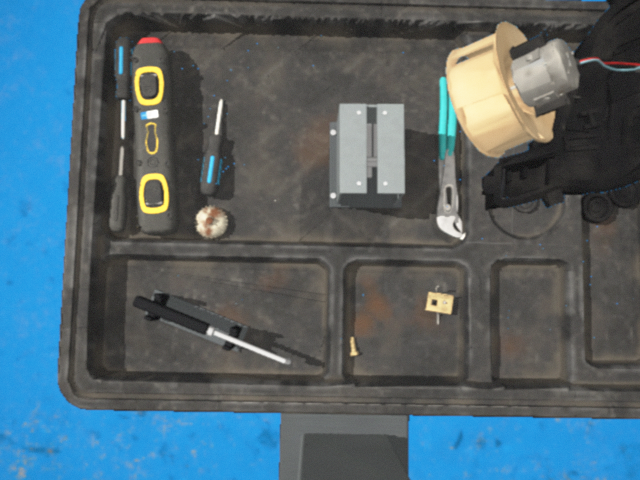

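View pics/side0.png

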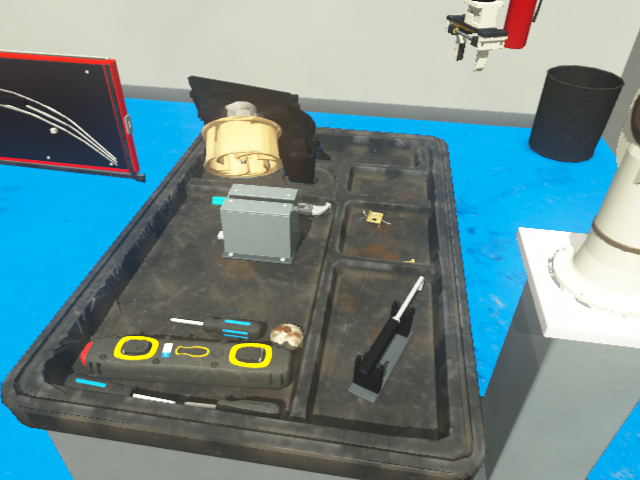

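The top view shows the lock case around (370,155), with its roof slot running up the image along world x. The rod lies on its rest from (135,300) to (288,361), with the hook at the right end. The side view shows the case at (260,222) and the rod from about (372,365) to (420,282). Next I'll enlarge crops.

```bash
python3 - <<'E'
import cv2, numpy as np
t=cv2.imread("pics/top0.png"); s=cv2.imread("pics/side0.png")
a=cv2.resize(t[90:220,310:430],None,fx=4.6,fy=4.6,interpolation=2)[:598,:]
b=cv2.resize(s[170:280,200:320],None,fx=2.2,fy=2.2,interpolation=2)
cv2.imwrite("pics/c1.png",cv2.resize(t[280:380,120:300],None,fx=4.4,fy=4.4,interpolation=2))
h=np.zeros((598,800,3),np.uint8); h[:a.shape[0],:a.shape[1]]=a
h[:b.shape[0],a.shape[1]:a.shape[1]+b.shape[1]]=b[:,:800-a.shape[1]]
cv2.imwrite("pics/c2.png",h)
E
```

```text
(no output)
```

View pics/c1.png

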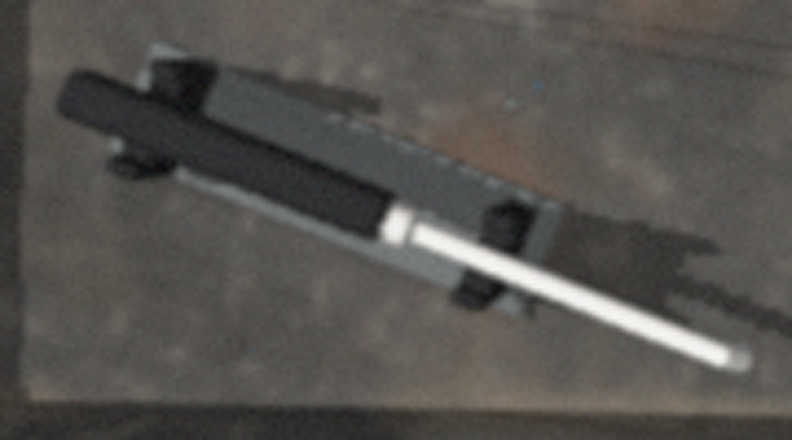

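View pics/c2.png

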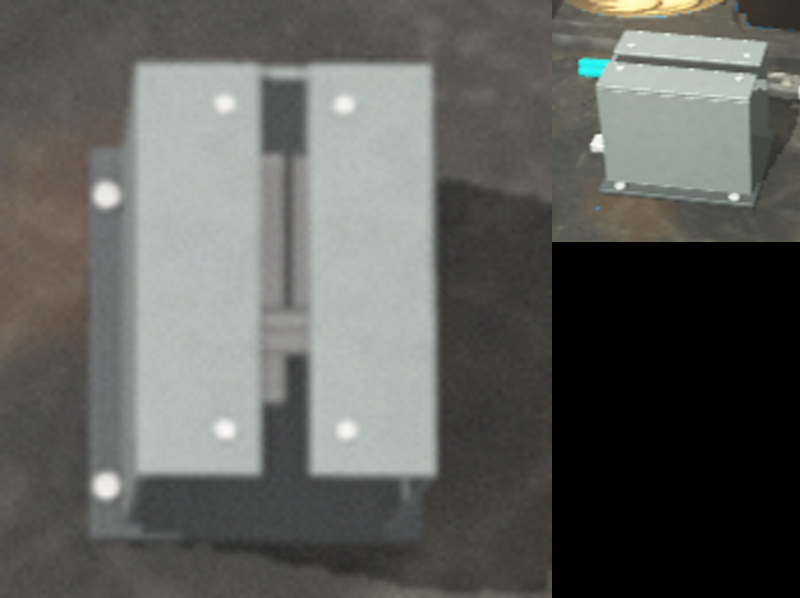

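The first crop shows the rod axis running from the handle's back end at about (62,95) to the hook end at about (750,359), with the handle front near (388,222). The second shows roof corners at (135,63), (434,63), (437,475) and (135,475). The mouth faces the bottom of the image (the robot), and the bow crossbar sits around y≈330.

```bash
cat > h.py <<'E'
import numpy as np
from scipy.spatial.transform import Rotation as R
from bench import manip, effector, viewer
def cam(n):
    c=viewer.get_calibration(n); f=240/np.tan(np.radians(c["vfov"])/2)
    return f,c["cx"],c["cy"],np.array(c["eye"]),R.from_quat(c["attitude"]).as_matrix()
def back(n,uv,z):
    f,cx,cy,e,A=cam(n); d=A@np.array([(uv[0]-cx)/f,(uv[1]-cy)/f,1]); return e+d*(z-e[2])/d[2]
def proj(n,p):
    f,cx,cy,e,A=cam(n); q=A.T@(np.array(p)-e); return np.round([cx+f*q[0]/q[2],cy+f*q[1]/q[2]],1)
def quat(h,flip=0):
    # tool down; rod heading h: tool x along heading (or opposite), y across
    h=h+np.pi*flip; x=np.array([np.cos(h),np.sin(h),0]); z=np.array([0,0,-1.]); return R.from_matrix(np.c_[x,np.cross(z,x),z]).as_quat()
E
python3 - <<'E'
from h import *
c=lambda u,v:(310+u/4.6,90+v/4.6); r=lambda u,v:(120+u/4.4,280+v/4.4)
P=[back("top",c(*q),.116) for q in((135,63),(434,63),(437,475),(135,475))]
print(np.round(P,4)); o=np.mean(P,0); fx=(P[0]+P[1]-P[2]-P[3]); yaw=np.arctan2(fx[1],fx[0]); print("case",o,yaw)
m=o-.07*np.array([np.cos(yaw),np.sin(yaw),0]);print("mouth",m)
for v in(310,328,352):
  b=back("top",c(285,v),.05); print("bow inside",(b-m)[0])
he=back("top",r(62,95),.068); hf=back("top",r(388,222),.066); tip=back("top",r(750,359),.062); s0=back("top",r(415,235),.064)
d=tip-he; hd=np.arctan2(d[1],d[0]); d2=tip-s0
print("rod",he,hf,tip,"len",np.linalg.norm(d[:2]),"expect .264",hd,np.arctan2(d2[1],d2[0]))
u=np.array([np.cos(hd),np.sin(hd),0])
print("grip ests",he+.07*u,hf-.055*u,tip-.194*u)
g=tip-.194*u;g[2]=.062
for k in(-.07,.055,.194): print(k,proj("side",g+k*u),proj("top",g+k*u))
for p in((70,50),(70,-50),(-70,50),(-70,-50)): print(proj("side",[o[0]+p[0]/1e3,o[1]+p[1]/1e3,.116]))
for off in (0,.02,.03):
  for X in(-.22,-.03+.0,.105):
    for fl in(0,1):
      G=m+(X-.19+off)*np.array([np.cos(yaw),np.sin(yaw),0]);G[2]=.095-.0188
      print(off,X,fl,G[:2],manip.solve_ik(G,quat(yaw,fl)))
  for fl in(0,1): G=g+off*u;G[2]-=.0188;print("rest",fl,manip.solve_ik(G,quat(hd,fl)))
E
```

```text
[[ 0.7817  0.0606  0.116 ]
 [ 0.7843 -0.0398  0.116 ]
 [ 0.6444 -0.0418  0.116 ]
 [ 0.6421  0.0582  0.116 ]]
case [0.71311765 0.00930431 0.116     ] 0.015853964002865144
mouth [0.64312645 0.00819458 0.116     ]
bow inside 0.07166434348540529
bow inside 0.06511629093099836
bow inside 0.05639763477433024
rod [0.47146532 0.37539049 0.068     ] [0.42862496 0.25826169 0.066     ] [0.38225117 0.1282594  0.062     ] len 0.2627412007409541 expect .264 -1.9172362692653173 -1.9046581561188696
grip ests [0.44769672 0.30954936 0.068     ] [0.44730029 0.309994   0.066     ] [0.44812414 0.31073337 0.062     ]
-0.07 [363.1 376.7] [134.5 301.3]
0.055 [394.4 322.5] [208.2 329.8]
0.194 [422.1 274.3] [290.5 361.6]
[219.6 208.6]
[233.8 183.3]
[289.4 215.5]
[298.6 189.2]
0 -0.22 0 [0.23317797 0.00169473] None
0 -0.22 1 [0.23317797 0.00169473] None
0 -0.03 0 [0.4231541  0.00470686] [ 0.60103159  0.42047677 -0.77970255  2.20566992  0.47151969  0.68387342
 -2.06451704]
0 -0.03 1 [0.4231541  0.00470686] [ 0.75938828  0.50272585 -0.98217454  2.20179279  0.6299064   0.74813895
  0.93555221]
0 0.105 0 [0.558137
[... 1243 characters left out ...]
 0.00217033] None
0.03 -0.03 0 [0.45315033 0.00518246] [ 0.54940215  0.45507905 -0.73047502  2.13885572  0.46743504  0.70868974
 -2.04903205]
0.03 -0.03 1 [0.45315033 0.00518246] [ 0.6861156   0.5215807  -0.90685063  2.13525519  0.60432815  0.76232037
  0.97296385]
0.03 0.105 0 [0.58813336 0.00732265] [ 0.3935818   0.62344259 -0.59795859  1.81655512  0.45601536  0.84255966
 -1.9820506 ]
0.03 0.105 1 [0.58813336 0.00732265] [ 0.65284693  0.79268857 -0.99740962  1.80838051  0.79132765  0.9994942
  0.91176557]
rest 0 [ 0.29816299  1.0206008  -1.30705258  1.98239474  1.12796193  1.14522113
  1.28295967]
rest 1 [ 0.18462548  0.81270786 -1.07260082  1.98507056  0.91606278  0.93429747
 -1.7221071 ]
```

```bash
cat >> h.py <<'E'
hd=-1.913; u=np.array([np.cos(hd),np.sin(hd),0]); seat=np.array([.4480,.3103,.062]); OFF=.02
yaw=.016; cu=np.array([np.cos(yaw),np.sin(yaw),0]); mouth=np.array([.6431,.0082,0])
GD=np.array([0,0,.0188])
def hookpos(X,za):  # TCP for hook X m inside mouth, rod axis height za
    p=mouth+(X-.19+OFF)*cu; p[2]=za; return p-GD
E
python3 - <<'E'
from h import *
import cv2
G=seat+OFF*u-GD; up=np.array([0,0,.13])
effector.open_jaws()
manip.move_pose(G+up,quat(hd)); print(manip.current_q(),manip.current_clock())
manip.servo_line(G,vel=.1)
print(manip.current_tool_pos()-G, manip.current_force())
effector.close(f_grip=50); print(manip.current_finger_gap(),manip.current_gripper_force(),manip.current_force(),manip.current_clock())
cv2.imwrite("pics/side1.png",viewer.get_image("side")[:,:,::-1])
E
```

```text
[ 0.31193154  0.69604359 -1.29745547  1.88949426  0.74130924  1.15445404
  1.53403725] 3.4667
[0.00039109 0.00032781 0.00060221] [ 1.08544799 -0.06269781  0.19341918]
0.01790555358124839 49.85586225986481 [ 0.35895575 -0.58056309  0.21413547] 6.0583
```

```bash
python3 - <<'E'
from h import *
import cv2
G=seat+OFF*u-GD
manip.servo_line(G+[0,0,.11],vel=.15); manip.sleep(.25)
print(manip.current_force(),manip.current_wrist_torque())
A=G+[0,0,.11]; B=hookpos(-.035,.17)
for t in (.25,.5,.75,1):
    manip.servo_line(A+(B-A)*t,quat(hd+(yaw-hd)*t),vel=.12); print(np.round(manip.current_q(),2),manip.current_clock())
manip.servo_line(hookpos(-.035,.097),vel=.1); manip.sleep(.2)
print(manip.current_tool_pos()-hookpos(-.035,.097),manip.current_force(),manip.current_wrist_torque(),manip.current_clock(),manip.current_finger_gap())
a=viewer.get_image("top")[:,:,::-1][80:330,250:470]; b=viewer.get_image("side")[:,:,::-1][150:330,200:440]
a=cv2.resize(a,None,fx=2.2,fy=2.2,interpolation=2);b=cv2.resize(b,(312,234))
h=np.zeros((600,800,3),np.uint8);h[:a.shape[0],:a.shape[1]]=a;h[:234,484:796]=b
cv2.imwrite("pics/p3.png",h)
for X in (0,.01): 
    p=hookpos(-.035,.097)+GD; print(proj("top",p+.174*cu),proj("top",p+.035*cu))
E
```

```text
[ 0.69356873 -1.20702257 -1.4950443 ] [ 0.12104571 -0.07020901 -0.01656549]
[ 0.51  0.77 -1.41  1.99  0.84  1.17  2.03] 7.9917
[ 0.72  0.83 -1.52  2.05  0.9   1.21  2.57] 8.7417Traceback (most recent call last):
  File "<stdin>", line 8, in <module>
bench.PlanningError: the arm cannot follow that straight line within its joint ranges
```

```bash
python3 - <<'E'
from h import *
import cv2
q=np.array(manip.current_q()); print(q.round(3),manip.current_tool_pos())
manip.servo_line(np.array(manip.current_tool_pos())+[0,0,.03],vel=.1)
q=np.array(manip.current_q()); q[6]=-1.9; manip.movej(q); print(manip.current_clock(),manip.current_finger_gap())
print(R.from_quat(manip.current_tcp_rot()).as_matrix()[:,0])
B=hookpos(-.035,.19); s=manip.solve_ik(B,quat(yaw)); print(s)
s2=manip.solve_ik(hookpos(-.035,.097),quat(yaw)); print(s2)
E
```

```text
[ 0.716  0.827 -1.519  2.054  0.901  1.213  2.571] [0.43970454 0.14928016 0.15242297]Traceback (most recent call last):
  File "<stdin>", line 4, in <module>
bench.PlanningError: the arm cannot follow that straight line within its joint ranges
```

```bash
python3 - <<'E'
from h import *
q=np.array(manip.current_q()); q[6]=-1.9; manip.movej(q); print(manip.current_clock(),manip.current_finger_gap())
print(R.from_quat(manip.current_tcp_rot()).as_matrix()[:,0])
for z in(.19,.17,.097): print(np.round(manip.solve_ik(hookpos(-.035,z),quat(yaw)),3))
E
```

```text
12.45 0.017849007318183417
[0.64951772 0.76034572 0.00105287]
[ 1.091  0.664 -1.503  2.095  0.749  1.126 -2.329]
[ 1.063  0.695 -1.47   2.113  0.795  1.102 -2.363]
[ 0.949  0.768 -1.304  2.163  0.935  0.985 -2.457]
```

```bash
python3 - <<'E'
from h import *
import cv2
manip.move_pose(hookpos(-.035,.17),quat(yaw)); 
manip.servo_line(hookpos(-.035,.097),vel=.1); manip.sleep(.2)
print(np.round(manip.current_q(),3),manip.current_tool_pos()-hookpos(-.035,.097),manip.current_force(),manip.current_wrist_torque(),manip.current_clock(),manip.current_finger_gap())
a=viewer.get_image("top")[:,:,::-1][80:330,250:470]; b=viewer.get_image("side")[:,:,::-1][150:330,200:440]
a=cv2.resize(a,None,fx=2.2,fy=2.2,interpolation=2);b=cv2.resize(b,(312,234))
h=np.zeros((600,800,3),np.uint8);h[:a.shape[0],:a.shape[1]]=a;h[:234,484:796]=b
cv2.imwrite("pics/p3.png",h)
p=hookpos(-.035,.097)+GD; print(proj("top",p+.174*cu),proj("top",p+.035*cu),proj("side",p+.174*cu),proj("side",p+.174*cu-[0,0,.034]))
E
```

```text
[ 0.949  0.767 -1.305  2.163  0.935  0.984 -2.457] [ 4.57227550e-04 -7.89833173e-05  4.86993077e-04] [ 0.46501333  0.3845947  -1.80629608] [-0.00920477 -0.02729431  0.01001737] 14.1667 0.017822574803509288
[371.  215.3] [371.4 305.4] [309.4 210.8] [309.3 224.4]
```

View pics/p3.png

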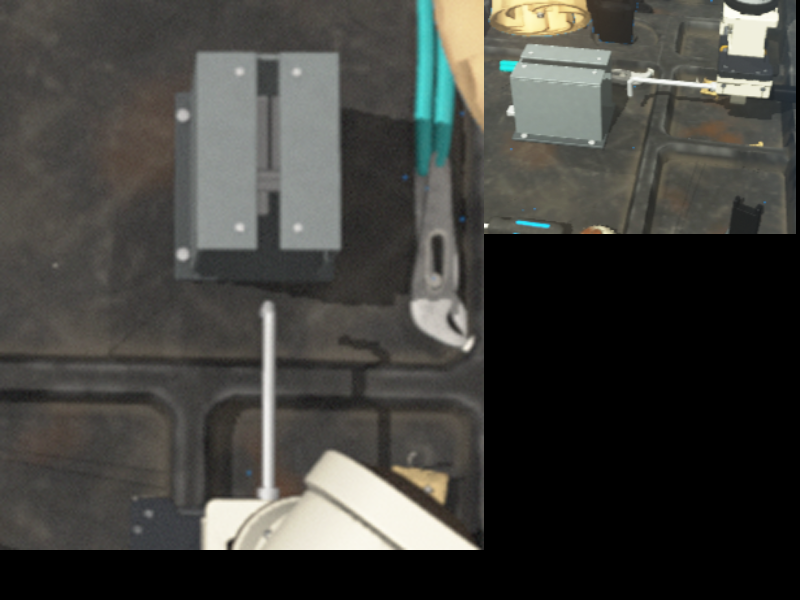

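The view shows the rod pointing straight into the mouth, with the hook end at crop (268,302), within about 1 mm of the prediction, and bent down. The bow is at about (268,180). Now reach in and lower.

```bash
cat >> h.py <<'E'
def F(n=6):
    a=[]
    for _ in range(n): a.append(manip.current_force()); manip.sleep(.01)
    return np.mean(a,0)
E
python3 - <<'E'
from h import *
b=F()
for X,z,v in((.03,.097,.1),(.105,.097,.08)):
    manip.servo_line(hookpos(X,z),vel=v); print(X,(F()-b).round(2))
manip.servo_line(hookpos(.105,.066),vel=.05); manip.sleep(.3)
b=F(10);np.save("b.npy",b); print(b,np.std([F(1) for _ in range(5)],0),np.round(manip.current_q(),3),manip.current_clock())
X=.105
while X>.06:
    X-=.002; manip.servo_line(hookpos(X,.066),vel=.02); f=F(4)-b
    print(round(X,4),f.round(2),manip.current_clock())
    if f[0]>1.8: break
E
```

```text
0.03 [-0.25  0.63 -0.07]
0.105 [-0.43  0.53  0.2 ]
[ 0.05212088 -0.07722125 -1.73899091] [0.17599102 0.55329549 0.24951257] [ 0.74   0.945 -1.153  1.842  0.999  1.077 -2.372] 17.5
0.103 [-0.21  0.11  0.04] 17.7833
0.101 [-0.15  0.52  0.71] 18.0667
0.099 [-0.38  0.08  0.67] 18.35
0.097 [-0.12  0.05 -0.05] 18.6333
0.095 [ 0.42 -0.06  0.36] 18.9167
0.093 [-0.03  0.4  -0.35] 19.2
0.091 [0.45 0.35 0.46] 19.4833
0.089 [-0.1  -0.36  0.3 ] 19.7667
0.087 [-0.18  0.46 -0.36] 20.05
0.085 [-0.24 -0.36  0.32] 20.3333
0.083 [-0.59  0.37  0.66] 20.6167
0.081 [ 0.09 -0.23  0.24] 20.9
0.079 [ 1.32 -0.15  0.47] 21.1833
0.077 [ 2.87 -0.05 -0.6 ] 21.4667
```

```bash
python3 - <<'E'
from h import *
b=np.load("b.npy"); X=.0645
manip.servo_line(hookpos(X,.066),vel=.02); print((F(6)-b).round(2),manip.current_clock())
while X>.04:
    X-=.0005; manip.servo_line(hookpos(X,.066),vel=.01); f=F(3)-b
    lag=(np.array(manip.current_tool_pos())-hookpos(X,.066))[0]
    print(round(X,4),f.round(2),round(lag*1e3,2),manip.current_clock())
    if f[0]>5.5: break
E
```

```text
[0.97 0.17 0.81] 22.2917
0.064 [2.1  0.1  0.37] 0.02 22.5667
0.0635 [ 2.35 -0.27 -0.09] 0.22 22.8417
0.063 [3.12 0.38 0.47] 0.07 23.1167
0.0625 [ 2.49 -0.31  0.23] -0.07 23.3917
0.062 [ 3.5  -0.06  0.09] -0.06 23.6667
0.0615 [ 2.84 -0.14  0.11] -0.04 23.9417
0.061 [2.44 0.24 0.15] -0.04 24.2167
0.0605 [ 2.43 -0.25  0.53] -0.04 24.4917
0.06 [ 2.93 -0.09  0.4 ] -0.06 24.7667
0.0595 [2.67 0.37 0.3 ] -0.07 25.0417
0.059 [ 2.38 -0.46  0.27] -0.06 25.3167
0.0585 [ 2.63 -0.18  0.25] -0.07 25.5917
0.058 [2.86 0.03 0.53] -0.05 25.8667
0.0575 [ 3.64  0.29 -0.6 ] 0.15 26.1417
0.057 [ 5.16 -0.2  -0.58] 0.55 26.4167
0.0565 [ 6.24  0.11 -1.46] 0.99 26.6917
```

```bash
python3 - <<'E'
from h import *
b=np.load("b.npy"); X=.0565
while X>.048:
    X-=.0005; manip.servo_line(hookpos(X,.066),vel=.01); f=F(3)-b
    lag=(np.array(manip.current_tool_pos())-hookpos(X,.066))*1e3
    print(round(X,4),f.round(2),lag.round(2),manip.current_clock())
    if f[0]>11.3 or np.linalg.norm(f)>14: break
for _ in range(7): manip.sleep(.15); print((F(3)-b).round(2),(np.array(manip.current_tool_pos())*1e3).round(2),np.abs(manip.current_joint_velocities()).max().round(4))
print(manip.current_clock(),manip.current_wrist_torque(),manip.current_finger_gap(),X)
E
```

```text
0.056 [ 6.72 -0.39 -1.8 ] [ 1.45 -0.03  0.34] 26.9667
0.0555 [ 8.72  0.22 -1.5 ] [ 1.92 -0.04  0.44] 27.2417
0.055 [ 9.3   0.26 -2.56] [ 2.37 -0.01  0.52] 27.5167
0.0545 [10.62 -0.23 -2.81] [ 2.84 -0.05  0.65] 27.7917
0.054 [11.68  0.94 -3.72] [ 3.32 -0.03  0.76] 28.0667
[11.75  0.31 -3.64] [530.46   6.33  47.96] 0.0021
[12.73  0.21 -3.06] [530.41   6.33  47.94] 0.0019
[12.3   0.12 -4.21] [530.46   6.32  47.96] 0.0029
[11.77  0.06 -3.72] [530.45   6.34  47.96] 0.0017
[12.14  0.37 -3.82] [530.44   6.31  47.93] 0.0021
[11.68  0.38 -4.41] [530.41   6.36  47.93] 0.0016
[ 1.183e+01 -1.000e-02 -3.970e+00] [530.41   6.33  47.93] 0.0021
29.2917 [ 0.13566217 -2.08249437  0.07870895] 0.017530088531254966 0.054
```

```bash
python3 - <<'E'
from h import *
import cv2
b=np.load("b.npy")
manip.servo_line(hookpos(.072,.066),vel=.03); print((F()-b).round(2))
manip.servo_line(hookpos(.072,.096),vel=.05); print((F()-b).round(2),manip.current_clock())
manip.servo_line(hookpos(-.035,.096),vel=.1); print((F()-b).round(2))
manip.servo_line(hookpos(-.035,.17),vel=.12); print(manip.current_clock(),np.round(manip.current_q(),3))
a=viewer.get_image("top")[:,:,::-1][90:330,310:430]; c=viewer.get_image("side")[:,:,::-1][130:250,260:440]
a=cv2.resize(a,None,fx=2.5,fy=2.5,interpolation=2);c=cv2.resize(c,None,fx=2.75,fy=2.75,interpolation=2)
h=np.zeros((600,800,3),np.uint8);h[:600,:300]=a;h[:330,300:795]=c
cv2.imwrite("pics/p4.png",h)
p=hookpos(-.035,.17)+GD; print([2.75*(proj("side",p+k)-[260,130])+[300,0] for k in (.174*cu,.174*cu-[0,0,.034],.04*cu)])
E
```

```text
[-0.4   0.18  0.74]
[-0.16 -0.06  0.28] 30.8917
[-0.06  0.13 -0.14]
32.925 [ 1.06   0.68  -1.457  2.114  0.782  1.091 -2.351]
[array([436.675, 135.85 ]), array([436.125, 176.825]), array([626.425, 151.25 ])]
```

View pics/p4.png

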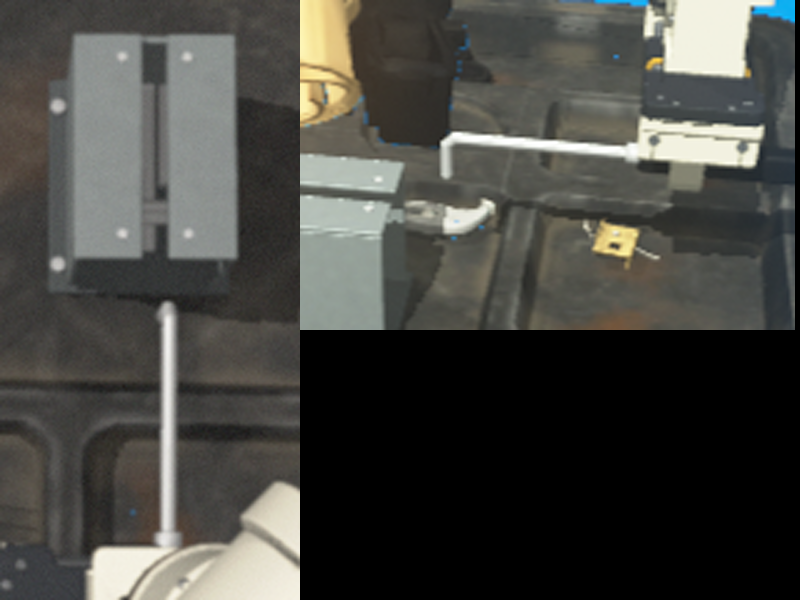

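Bow is now at crop y≈212 against 179 before, so it was drawn about 21 mm. The rod is still level in the gripper. Now bring it back to the rest.

```bash
python3 - <<'E'
from h import *
import cv2
q=[.716,.827,-1.519,2.054,.901,1.213,-1.9]
manip.movej(q); q[6]=2.5; manip.movej(q); print(manip.current_clock(),manip.current_tool_pos())
G=seat+OFF*u-GD
s=manip.solve_ik(G+[0,0,.11],quat(hd)); print(np.round(s,3))
if s[6]>0:
    manip.move_pose(G+[0,0,.11],quat(hd)); b=F()
    manip.servo_line(G+[0,0,.02],vel=.1); print((F()-b).round(2))
    for dz in (.008,.004,.002,.001):
        manip.servo_line(G+[0,0,dz],vel=.02); print(dz,(F()-b).round(2))
    print(manip.current_clock())
E
```

```text
37.3083 [0.43999555 0.149522   0.15260643]
[ 0.279  0.694 -1.241  1.906  0.743  1.105  1.536]
[-0.08  0.38  0.4 ]
0.008 [-0.24 -0.08  0.65]
0.004 [-0.2   0.61  0.13]
0.002 [0.15 0.27 0.16]
0.001 [-0.18  0.53  0.3 ]
41.175
```

```bash
python3 - <<'E'
from h import *
import cv2
b=F(); G=seat+OFF*u-GD
for dz in (0,-.0006):
    manip.servo_line(G+[0,0,dz],vel=.02); print(dz,(F()-b).round(2))
effector.open_jaws(); manip.sleep(.2)
manip.servo_line(G+[0,0,.13],vel=.12)
manip.movej(np.array([.716,.827,-1.519,2.054,.901,1.213,0])+[-.9,0,0,0,0,0,0]); manip.sleep(.3)
print(manip.current_clock(),manip.current_tool_pos())
a=viewer.get_image("top")[:,:,::-1]; c=viewer.get_image("side")[:,:,::-1]
cv2.imwrite("pics/t5.png",a)
h=np.zeros((600,800,3),np.uint8)
h[:400,:720]=cv2.resize(a[280:380,120:300],None,fx=4,fy=4,interpolation=2)
h[400:600,:333]=cv2.resize(c[260:410,200:450],(333,200)); h[400:600,400:667]=cv2.resize(a[60:420,90:570],(267,200))
cv2.imwrite("pics/p5.png",h)
E
```

```text
0 [-0.11  0.01  0.55]
-0.0006 [-1.32 -1.72  7.22]
46.2083 [0.15697709 0.43751845 0.15258813]
```

View pics/p5.png

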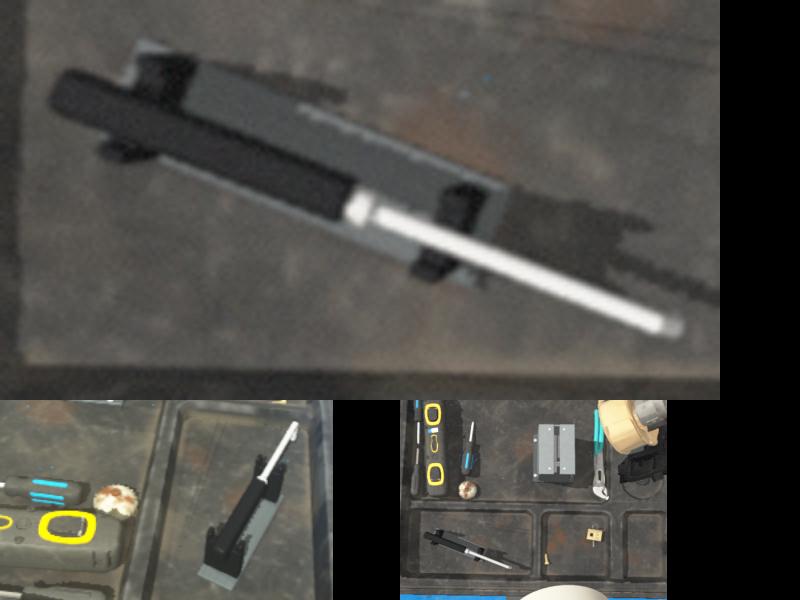

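The rod lies in both saddles. Its hook end is at (680,328) in a ×4 crop, the same spot as at the start, and the bystander objects are in place. Handing in.

```bash
python3 -c "
from bench import manip
print(manip.hand_in(), manip.current_clock())"
```

```text
the job is handed in; nothing more can be done
the job is handed in; nothing more can be done
```

The bolt was drawn about 20 mm to its stop and held at about 12 N for over 1 s, the rod is back on its rest as it lay, and the job was handed in at about 46 s of the 64 s; no verdict was shown.

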